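# Pack the dried carved signs in their order

### The arm

A 6-joint arm with a two-finger parallel gripper is mounted at the origin on the work surface. World frame = base frame: x ahead of the robot, y to its left, z up, the work surface at z = 0. Lengths are in m, angles in rad, forces in N, time in s.
With the tool pointing down it reaches from about 0.25 to 0.85 m from the base axis. Payload 12.5 kg.
Tool frame: the origin (TCP) lies at the very end of the fingers, on their centre line; the grasp point (between the pads) lies 19 mm behind it (robot.grasp_offset is the distance from the TCP to the grasp point, in m); z points along the fingers, y is the line along which they close (so a half turn about z gives the same grasp; the last joint's range is limited). The gripper opens to 93 mm and grips with 3 to 60 N. Pads are 15 mm wide; open, the fingers measure 128 mm over their backs; the gripper's body (75 mm by 188 mm) begins 65 mm behind the grasp point.
Start: joints at [-1.31, 0.351, 1.652, -0, 1.139, -0.085], TCP at [0.186, -0.517, 0.219] pointing down, gripper open.
Joint ranges: [-2.75, 2.75], [-0.79, 2.1], [0.01, 2.65], [-1.57, 4.71], [0.07, 3.14], [-2.87, 2.87]. Speed limits (rad/s): [2.22, 2.22, 2.79, 3.14, 3.14, 3.14].

### API

Orientations are given as a unit quaternion [w, x, y, z].
In Python, from cell import robot, viewer, finder gives the robot as it stands.
- The arm moves only by the tool arm_command, never from a script. Its argument "targets" is a list of rows, each a list of 3 entries, a list of its own where there are three numbers: the finger opening in cm, from 0 to 9.3, then the shift along the tool's x, y, z in cm, then the turn about the tool's z in rad. In form: [[fingers, [x, y, z], yaw], ...]. A call has exactly 8 rows; each row is the pose to reach, as a shift and turn from the pose commanded when the call began, along the tool's axes at that moment; what a row does not reach only later rows make up. A row lasts 1/12 s, in which the tool goes at most 41.7 mm and 7.16 degrees, less where a joint would pass 70% of its speed; a pose out of reach is approached as far as the arm can. A call with a gripper value outside its range is refused whole. The fingers move at their own pace and stop on an object; "force" is the grip in N (left out, the last holds). Time passes only in rows, so rows that repeat a pose let the fingers close, or fill a call up. It gives the time, the measured TCP pose, the force, the opening and the grip force at its end, in the units of the state.
- robot.observe(): the state, without advancing time (a new reading comes with each control period).
- viewer.capture(name): name is "side" or "top" or "wrist"; returns a dict with "img" (400x640x3 uint8, blue, green, red), "depth" (400x640 float32, m along the optical axis (not along the pixel's ray), 0 where there is no reading), "K" (3x3 intrinsics, pixels), "R" (3x3) and "t" (3): a world point X has camera coordinates R X + t. Camera axes: x right, y down, z forward; pixel columns grow to the right and rows downward; lengths in m; the calibration is good to about 2 mm. A picture is of the moment at which its call begins.
- robot.sign_off(): hands the job in; it is judged then, once.
Trained networks look in a picture, given as the dict that the camera call returned (one of the last four; its "shot" number tells which), for a name from the list of things; names that differ only in an ending like _2 or _b are one class to them, and where a whole thing is asked for, a point or a joint stands for the part that bears it (a point fixed in the world has none). Each returns a list of dicts, best first, with "p" (0 to 1); they miss things now and then, are a little off and sometimes report something else, mostly with a low value. They report only what shows in the picture. A call takes as long as a camera call. They do not tell look-alikes from the thing itself.
- finder.silhouettes(target, picture): "mask" (400x640 bool, what is visible of it) and "at" ([column, row] in pixels, amid what is visible of it).
- finder.spot_point(target, picture): "at" ([column, row] in pixels: a listed point, or the origin of a listed thing).
The state is a dict: "time_s": time; "joint_positions": joint angles; "qvel": joint speeds; "tau": joint torques, N m; "eef_pos": TCP position; "eef_rot": TCP orientation; "ft_force": force on the tool from outside, world axes, zero at the start; "wrist_torque": the same for the moment, N m; "opening": opening from 0.0 (shut) to 1.0 (fully open); "grasp_force": force on a finger pad.
Only numpy, scipy, OpenCV 4.12 (cv2) and the standard library are available. Lean on these libraries where they do the work, as an engineer would, in place of code of your own. Each camera call takes 0.05 s, during which the arm holds its last target. There are 200 camera calls.

### The job

The four carved signs have dried in the blocks of the drying rack. Pack them into the cardboard tray, one to a compartment, each standing on its foot on the tray's floor, in the same order from left to right as they stand in the rack. Keep the signs upright all the way, do not shove or tip the light tray, and leave the paint tin alone.

Things in the scene. Friction and masses are not known exactly. Their poses are not given: they have to be found in the camera images.
- sign_gable_large_mid (a point): centre (half-way up, 56 mm above the foot) of the larger house-shaped (five-sided, pointed top, sides narrowing to 62 mm at the shoulders 90 mm up) sign: a loose upright carved wooden plaque with yellow masking tape over its edges, 74 mm wide (its y), 30 mm thick (its x, the two faces are flat and parallel: the sides to grip), 112 mm high (its z). At the start it stands in the groove of its drying block. About 130 g.
- sign_gable_small_mid (a point): centre (half-way up, 44 mm above the foot) of the smaller house-shaped (five-sided, pointed top, sides narrowing to 44 mm at the shoulders 70 mm up) sign: a loose upright carved wooden plaque with yellow masking tape over its edges, 52 mm wide (its y), 26 mm thick (its x, the two faces are flat and parallel: the sides to grip), 88 mm high (its z). At the start it stands in the groove of its drying block. About 70 g.
- sign_arch_mid (a point): centre (half-way up, 51 mm above the foot) of the round-headed sign (straight sides, half-round top): a loose upright carved wooden plaque with yellow masking tape over its edges, 62 mm wide (its y), 26 mm thick (its x, the two faces are flat and parallel: the sides to grip), 102 mm high (its z). At the start it stands in the groove of its drying block. About 90 g.
- sign_square_mid (a point): centre (half-way up, 43 mm above the foot) of the flat-topped rectangular sign: a loose upright carved wooden plaque with yellow masking tape over its edges, 70 mm wide (its y), 28 mm thick (its x, the two faces are flat and parallel: the sides to grip), 86 mm high (its z). At the start it stands in the groove of its drying block. About 100 g.
- cradle_gable_large: fixed wooden drying block from which sign_gable_large is taken, one of the row of four on the drying rack (a fixed plank with lips, top 18 mm above the bench); origin at the centre of its underside, x across the groove (away from the robot), y along the groove and along the row to the left, z up. 62 mm (x) by 82 mm (y) by 26 mm high; groove 36 mm wide, open at both ends, its floor 8 mm above the underside, so the sign stands 18 mm deep in it and lifts straight out.
- cradle_gable_small: fixed wooden drying block from which sign_gable_small is taken, one of the row of four on the drying rack (a fixed plank with lips, top 18 mm above the bench); origin at the centre of its underside, x across the groove (away from the robot), y along the groove and along the row to the left, z up. 62 mm (x) by 60 mm (y) by 26 mm high; groove 32 mm wide, open at both ends, its floor 8 mm above the underside, so the sign stands 18 mm deep in it and lifts straight out.
- cradle_arch: fixed wooden drying block from which sign_arch is taken, one of the row of four on the drying rack (a fixed plank with lips, top 18 mm above the bench); origin at the centre of its underside, x across the groove (away from the robot), y along the groove and along the row to the left, z up. 62 mm (x) by 70 mm (y) by 26 mm high; groove 32 mm wide, open at both ends, its floor 8 mm above the underside, so the sign stands 18 mm deep in it and lifts straight out.
- cradle_square: fixed wooden drying block from which sign_square is taken, one of the row of four on the drying rack (a fixed plank with lips, top 18 mm above the bench); origin at the centre of its underside, x across the groove (away from the robot), y along the groove and along the row to the left, z up. 62 mm (x) by 78 mm (y) by 26 mm high; groove 34 mm wide, open at both ends, its floor 8 mm above the underside, so the sign stands 18 mm deep in it and lifts straight out.
- carton: open, very light (120 g) loose cardboard packing tray standing on the bench, 66 mm (x) by 372 mm (y), walls 42 mm high; origin at the centre of its underside, y along its length to the left, z up. Three partitions make four equal compartments in a row along y, each 58 mm (x) by 88 mm (y) inside, centred at y = +138, +46, -46 and -138 mm, x = 0; board 4 mm thick, the compartments' floor 4 mm above the underside. The signs stand up out of it.
- paint_tin: closed paint tin, a loose upright cylinder of 83 mm diameter and 79 mm high, standing on the bench left of the work; origin at the centre of its underside. A bystander, not to be disturbed.
There are look-alikes about, which are no part of the job. What is shaped like the part that bears sign_arch_mid but blue or red is not meant.

How it is judged:
At the end, for the whole second after the job is handed in: One sign per compartment, foot on the floor (6 mm), upright (0.12 rad), within 20 mm across and 25 mm along of the compartment's centre, left-to-right order as their blocks in the rack; all at rest (0.02 m/s); tray level (0.06 rad) and within 30 mm of its start (x of sign_gable_large_mid in the frame of carton between -0.02 and 0.02 m and z of sign_gable_large_mid in the frame of carton between 0.054 and 0.066 m and angle between each of sign_gable_large_mid, sign_gable_small_mid, sign_arch_mid, sign_square_mid's own z axis and vertical below 0.12 rad and linear speed of each of sign_gable_large, sign_gable_small, sign_arch, sign_square, carton below 0.02 m/s and (y of sign_gable_large_mid in the frame of carton between 0.113 and 0.163 m or y of sign_gable_large_mid in the frame of carton between 0.021 and 0.071 m or y of sign_gable_large_mid in the frame of carton between -0.071 and -0.021 m or y of sign_gable_large_mid in the frame of carton between -0.163 and -0.113 m) and x of sign_gable_small_mid in the frame of carton between -0.02 and 0.02 m and z of sign_gable_small_mid in the frame of carton between 0.042 and 0.054 m and (y of sign_gable_small_mid in the frame of carton between 0.113 and 0.163 m or y of sign_gable_small_mid in the frame of carton between 0.021 and 0.071 m or y of sign_gable_small_mid in the frame of carton between -0.071 and -0.021 m or y of sign_gable_small_mid in the frame of carton between -0.163 and -0.113 m) and x of sign_arch_mid in the frame of carton between -0.02 and 0.02 m and z of sign_arch_mid in the frame of carton between 0.049 and 0.061 m and (y of sign_arch_mid in the frame of carton between 0.113 and 0.163 m or y of sign_arch_mid in the frame of carton between 0.021 and 0.071 m or y of sign_arch_mid in the frame of carton between -0.071 and -0.021 m or y of sign_arch_mid in the frame of carton between -0.163 and -0.113 m) and x of sign_square_mid in the frame of carton between -0.02 and 0.02 m and z of sign_square_mid in the frame of carton between 0.041 and 0.053 m and (y of sign_square_mid in the frame of carton between 0.113 and 0.163 m or y of sign_square_mid in the frame of carton between 0.021 and 0.071 m or y of sign_square_mid in the frame of carton between -0.071 and -0.021 m or y of sign_square_mid in the frame of carton between -0.163 and -0.113 m) and ((y of cradle_gable_large in the frame of cradle_gable_small above 0 m and ((y of sign_gable_large_mid in the frame of carton above 0.092 m and y of sign_gable_small_mid in the frame of carton below 0.092 m) or (y of sign_gable_large_mid in the frame of carton above 0 m and y of sign_gable_small_mid in the frame of carton below 0 m) or (y of sign_gable_large_mid in the frame of carton above -0.092 m and y of sign_gable_small_mid in the frame of carton below -0.092 m))) or (y of cradle_gable_large in the frame of cradle_gable_small below 0 m and ((y of sign_gable_small_mid in the frame of carton above 0.092 m and y of sign_gable_large_mid in the frame of carton below 0.092 m) or (y of sign_gable_small_mid in the frame of carton above 0 m and y of sign_gable_large_mid in the frame of carton below 0 m) or (y of sign_gable_small_mid in the frame of carton above -0.092 m and y of sign_gable_large_mid in the frame of carton below -0.092 m)))) and ((y of cradle_gable_large in the frame of cradle_arch above 0 m and ((y of sign_gable_large_mid in the frame of carton above 0.092 m and y of sign_arch_mid in the frame of carton below 0.092 m) or (y of sign_gable_large_mid in the frame of carton above 0 m and y of sign_arch_mid in the frame of carton below 0 m) or (y of sign_gable_large_mid in the frame of carton above -0.092 m and y of sign_arch_mid in the frame of carton below -0.092 m))) or (y of cradle_gable_large in the frame of cradle_arch below 0 m and ((y of sign_arch_mid in the frame of carton above 0.092 m and y of sign_gable_large_mid in the frame of carton below 0.092 m) or (y of sign_arch_mid in the frame of carton above 0 m and y of sign_gable_large_mid in the frame of carton below 0 m) or (y of sign_arch_mid in the frame of carton above -0.092 m and y of sign_gable_large_mid in the frame of carton below -0.092 m)))) and ((y of cradle_gable_large in the frame of cradle_square above 0 m and ((y of sign_gable_large_mid in the frame of carton above 0.092 m and y of sign_square_mid in the frame of carton below 0.092 m) or (y of sign_gable_large_mid in the frame of carton above 0 m and y of sign_square_mid in the frame of carton below 0 m) or (y of sign_gable_large_mid in the frame of carton above -0.092 m and y of sign_square_mid in the frame of carton below -0.092 m))) or (y of cradle_gable_large in the frame of cradle_square below 0 m and ((y of sign_square_mid in the frame of carton above 0.092 m and y of sign_gable_large_mid in the frame of carton below 0.092 m) or (y of sign_square_mid in the frame of carton above 0 m and y of sign_gable_large_mid in the frame of carton below 0 m) or (y of sign_square_mid in the frame of carton above -0.092 m and y of sign_gable_large_mid in the frame of carton below -0.092 m)))) and ((y of cradle_gable_small in the frame of cradle_arch above 0 m and ((y of sign_gable_small_mid in the frame of carton above 0.092 m and y of sign_arch_mid in the frame of carton below 0.092 m) or (y of sign_gable_small_mid in the frame of carton above 0 m and y of sign_arch_mid in the frame of carton below 0 m) or (y of sign_gable_small_mid in the frame of carton above -0.092 m and y of sign_arch_mid in the frame of carton below -0.092 m))) or (y of cradle_gable_small in the frame of cradle_arch below 0 m and ((y of sign_arch_mid in the frame of carton above 0.092 m and y of sign_gable_small_mid in the frame of carton below 0.092 m) or (y of sign_arch_mid in the frame of carton above 0 m and y of sign_gable_small_mid in the frame of carton below 0 m) or (y of sign_arch_mid in the frame of carton above -0.092 m and y of sign_gable_small_mid in the frame of carton below -0.092 m)))) and ((y of cradle_gable_small in the frame of cradle_square above 0 m and ((y of sign_gable_small_mid in the frame of carton above 0.092 m and y of sign_square_mid in the frame of carton below 0.092 m) or (y of sign_gable_small_mid in the frame of carton above 0 m and y of sign_square_mid in the frame of carton below 0 m) or (y of sign_gable_small_mid in the frame of carton above -0.092 m and y of sign_square_mid in the frame of carton below -0.092 m))) or (y of cradle_gable_small in the frame of cradle_square below 0 m and ((y of sign_square_mid in the frame of carton above 0.092 m and y of sign_gable_small_mid in the frame of carton below 0.092 m) or (y of sign_square_mid in the frame of carton above 0 m and y of sign_gable_small_mid in the frame of carton below 0 m) or (y of sign_square_mid in the frame of carton above -0.092 m and y of sign_gable_small_mid in the frame of carton below -0.092 m)))) and ((y of cradle_arch in the frame of cradle_square above 0 m and ((y of sign_arch_mid in the frame of carton above 0.092 m and y of sign_square_mid in the frame of carton below 0.092 m) or (y of sign_arch_mid in the frame of carton above 0 m and y of sign_square_mid in the frame of carton below 0 m) or (y of sign_arch_mid in the frame of carton above -0.092 m and y of sign_square_mid in the frame of carton below -0.092 m))) or (y of cradle_arch in the frame of cradle_square below 0 m and ((y of sign_square_mid in the frame of carton above 0.092 m and y of sign_arch_mid in the frame of carton below 0.092 m) or (y of sign_square_mid in the frame of carton above 0 m and y of sign_arch_mid in the frame of carton below 0 m) or (y of sign_square_mid in the frame of carton above -0.092 m and y of sign_arch_mid in the frame of carton below -0.092 m)))) and angle between carton's own z axis and vertical below 0.06 rad and distance of carton from where it was at the start of the episode below 0.03 m); the robot touches nothing.
It fails at once if a sign is tipped over (more than 0.6 rad from upright) (angle between any of sign_gable_large_mid, sign_gable_small_mid, sign_arch_mid, sign_square_mid's own z axis and vertical above 0.6 rad).
It fails at once if the tray is shoved more than 30 mm or tipped more than 0.2 rad (distance of carton from where it was at the start of the episode above 0.03 m or angle between carton's own z axis and vertical above 0.2 rad).
It fails at once if the paint tin is moved more than 20 mm or tipped (distance of paint_tin from where it was at the start of the episode above 0.02 m or angle between paint_tin's own z axis and vertical above 0.3 rad).
It also fails if it takes over 102 s, if anything falls off the work surface, if the arm or the gripper's body presses on something with over 40 N, if the wrist force passes 120 N, or if a joint passes its speed limit or range.

## Working session

There is one attempt and no reset: what is moved stays moved. The work goes in short steps, Python scripts to look and compute and a tool call to move; the robot and the scene stay as the last step left them, time stands still between calls to the robot, and variables do not carry over. Pictures are saved under pics/ and viewed, at most 14 in all, crops included, and the job is handed in when it is done.

Besides the shell and the picture viewer there is one more tool, called after ">>>" by a JSON object that holds its "method" and its "body", one argument or row to a line. arm_command: Moves the arm, as the interface text tells. Its arguments: {"type":"object","properties":{"targets":{"type":"array"},"force":{"type":"number"}},"required":["targets"]}

```bash
mkdir -p pics; ls; cat > h.py <<'E'
import numpy as np, cv2
from cell import robot, viewer, finder
N=["sign_gable_large_mid","sign_gable_small_mid","sign_arch_mid","sign_square_mid","cradle_gable_large","cradle_gable_small","cradle_arch","cradle_square","carton","paint_tin"]
def w(c,u,v,d): # pixel+depth -> world
    p=np.linalg.inv(c["K"])@np.array([u,v,1.])*d
    return c["R"].T@(p-c["t"])
def cloud(c,m):
    v,u=np.nonzero(m&(c["depth"]>0)); d=c["depth"][v,u]
    p=np.linalg.inv(c["K"])@np.stack([u*d,v*d,d])
    return (c["R"].T@(p-c["t"][:,None])).T
E
python3 - <<'E'
from h import *
np.set_printoptions(precision=3,suppress=True)
for n in("side","top"):
    c=viewer.capture(n); cv2.imwrite(f"pics/{n}0.png",c["img"]); print(n,c["R"].T@-c["t"],c["K"][0,0])
    for t in N:
        for s in finder.silhouettes(t,c)[:3]:
            P=cloud(c,s["mask"]); 
            if len(P): print(t,round(s["p"],2),np.round(s["at"]),len(P),np.percentile(P,2,0),np.percentile(P,98,0))
s=robot.observe();print(s["time_s"],s["eef_pos"],s["eef_rot"],robot.grasp_offset)
E
```

```text
pics
side [0.3   0.691 0.714] 399.3533277497573
sign_gable_large_mid 0.86 [328. 262.] 962 [0.426 0.189 0.03 ] [0.456 0.245 0.136]
sign_gable_small_mid 0.65 [356. 172.] 225 [ 0.439 -0.084  0.057] [ 0.465 -0.042  0.113]
sign_gable_small_mid 0.56 [344. 246.] 277 [0.418 0.081 0.017] [0.439 0.157 0.045]
sign_arch_mid 0.91 [388. 252.] 1150 [0.299 0.118 0.002] [0.361 0.156 0.102]
sign_arch_mid 0.76 [405. 191.] 640 [ 0.312 -0.113  0.001] [ 0.35  -0.054  0.102]
sign_square_mid 0.63 [338. 221.] 590 [0.435 0.082 0.035] [0.466 0.153 0.114]
sign_square_mid 0.23 [343. 243.] 254 [0.418 0.082 0.019] [0.437 0.156 0.045]
cradle_gable_large 0.9 [333. 282.] 605 [0.41  0.173 0.016] [0.472 0.252 0.046]
cradle_gable_small 0.63 [362. 192.] 137 [ 0.423 -0.092  0.019] [ 0.438 -0.037  0.045]
cradle_arch 0.75 [359. 217.] 146 [ 0.414 -0.     0.025] [0.428 0.061 0.045]
cradle_square 0.78 [345. 241.] 229 [0.419 0.083 0.023] [0.48  0.156 0.046]
cradle_square 0.68 [356. 172.] 241 [ 0.439 -0.081  0.044] [ 0.463 -0.041  0.113]
carton 0.73 [271. 203.] 3710 [ 0.602 -0.179 -0.001] [0.679 0.191 0.042]
paint_tin 0.58 [299.
[... 484 characters left out ...]
467 0.149 0.115]
sign_square_mid 0.26 [355. 232.] 693 [ 0.433 -0.002  0.043] [0.459 0.057 0.13 ]
cradle_gable_large 0.57 [266. 251.] 373 [0.411 0.169 0.023] [0.47  0.248 0.047]
cradle_gable_small 0.57 [399. 242.] 443 [ 0.424 -0.099  0.019] [ 0.486 -0.037  0.047]
cradle_arch 0.83 [357. 250.] 361 [ 0.415 -0.009  0.02 ] [0.472 0.059 0.047]
cradle_arch 0.56 [402. 231.] 587 [ 0.44  -0.088  0.029] [ 0.467 -0.041  0.114]
cradle_square 0.69 [309. 244.] 480 [0.419 0.08  0.018] [0.482 0.156 0.112]
carton 0.78 [365. 148.] 6455 [ 0.603 -0.178  0.001] [0.68  0.184 0.044]
paint_tin 0.75 [176. 235.] 1882 [0.404 0.334 0.004] [0.481 0.411 0.082]
1.1 [ 0.186 -0.517  0.219] [-0.     0.985  0.172 -0.   ] 0.0188
```

View pics/top0.png

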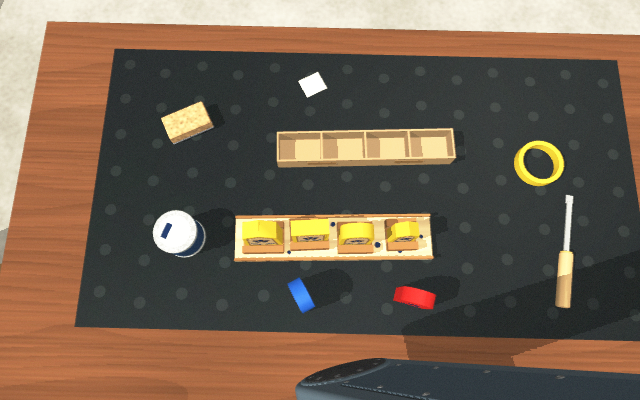

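View pics/side0.png

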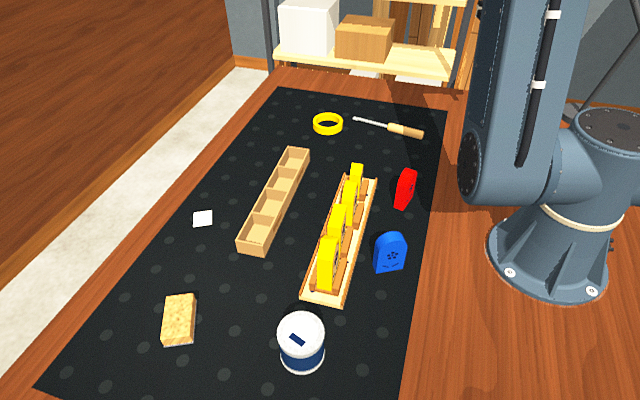

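In the top view the rack holds four taped signs at about (262,235), (310,232), (356,235) and (403,234). The tray is at (365,147) with four open compartments, and the tin is at (178,233). There are three arch-shaped pieces: yellow in the rack (356,235), blue (300,295) and red (414,296). Only the yellow one fits, since blue and red are excluded. Next I'll take the enlarged crop and the yaw fits.

```bash
python3 - <<'E'
from h import *
np.set_printoptions(precision=4,suppress=True)
S={n:viewer.capture(n) for n in("side","top")}
cv2.imwrite("pics/crop1.png",cv2.resize(S["top"]["img"][120:270,225:440],None,fx=3.6,fy=3.6,interpolation=cv2.INTER_CUBIC))
full={n:cloud(c,np.ones((400,640),bool)) for n,c in S.items()}
for n,P in full.items():
    print(n)
    for nm,y0,y1,T in(("GL",.16,.255,.03),("SQ",.07,.165,.028),("AR",-.015,.067,.026),("GS",-.1,-.03,.026)):
        Q=P[(P[:,1]>y0)&(P[:,1]<y1)&(P[:,0]>.40)&(P[:,0]<.50)&(P[:,2]>.055)]
        if len(Q)<30: continue
        # front-face line by bins
        b=np.linspace(Q[:,1].min()+.004,Q[:,1].max()-.004,10);xs=[]
        for a,e in zip(b[:-1],b[1:]):
            q=Q[(Q[:,1]>=a)&(Q[:,1]<e)]; xs.append((np.percentile(q[:,0],8),np.percentile(q[:,0],92)) if len(q)>4 else (np.nan,)*2)
        xs=np.array(xs);m=(b[1:]+b[:-1])/2;k=~np.isnan(xs[:,0])
        f=np.polyfit(m[k],xs[k,0],1)
        r=cv2.minAreaRect(Q[:,:2].astype(np.float32)*1000)
        # cradle tops
        C=P[(P[:,1]>y0)&(P[:,1]<y1)&(P[:,0]>.40)&(P[:,0]<.50)&(abs(P[:,2]-.044)<.005)]
        print(nm,len(Q),"y",np.percentile(Q[:,1],[1,99]),"x",np.percentile(Q[:,0],[2,98]),"yawslope %.3f"%f[0],"xface",f@[Q[:,1].mean(),1],"rect",np.round(r[0],1),np.round(r[1],1),round(r[2],1),"ztop",Q[:,2].max(),"crad",np.percentile(C[:,:2],[1,99],0).ravel())
    Q=P[(P[:,1]>-.25)&(P[:,1]<.25)&(P[:,0]>.56)&(P[:,0]<.72)&(P[:,2]>.036)&(P[:,2]<.05)]
    print("tray",cv2.minAreaRect(Q[:,:2].astype(np.float32)*1000),np.percentile(Q[:,2],[5,95]))
E
```

```text
side
GL 839 y [0.1808 0.2443] x [0.4264 0.4561] yawslope -0.038 xface 0.4267855023943449 rect [442.1 210.9] [31.1 67.8] 3.3 ztop 0.13908650979301895 crad [0.4106 0.1699 0.4728 0.251 ]
SQ 527 y [0.0817 0.1523] x [0.4349 0.4648] yawslope -0.083 xface 0.43618695142619535 rect [450.7 116.6] [29.2 72.9] 4.8 ztop 0.11422532020251427 crad [0.4185 0.0792 0.4832 0.1552]
AR 440 y [0.0018 0.0597] x [0.4317 0.4575] yawslope -0.032 xface 0.43187469155558705 rect [445.3  27.6] [27.  64.7] 1.2 ztop 0.12885749966488325 crad [ 0.4146 -0.0085  0.4768  0.0605]
GS 232 y [-0.0823 -0.0417] x [0.4393 0.465 ] yawslope -0.045 xface 0.4398935007527016 rect [453.  -65.9] [27.1 49.3] 4.1 ztop 0.11392394726503832 crad [ 0.4234 -0.0967  0.4854 -0.036 ]
tray ((641.5057373046875, 4.94097900390625), (67.78459167480469, 374.75390625), 2.5546629428863525) [0.0366 0.0432]
top
GL 837 y [0.1733 0.239 ] x [0.4272 0.4582] yawslope -0.053 xface 0.42845732913809653 rect [443.2 207.4] [31.6 68.6] 3.0 ztop 0.14122462354552348 crad [0.4111 0.1673 0.4748 0.2476]
SQ 741 y [0.0812 0.1492] x [0.436  0.4659] yawslope -0.080 xface 0.437798003500277 rect [451.7 115.3] [29.5 69.8] 3.9 ztop 0.1171851361992694 crad [0.4195 0.0785 0.485  0.1571]
AR 662 y [-0.0023  0.0579] x [0.4327 0.459 ] yawslope -0.039 xface 0.43334074046159965 rect [446.2  27.3] [27.5 61.2] 2.4 ztop 0.13143541645584275 crad [ 0.4159 -0.0102  0.4791  0.0611]
GS 483 y [-0.0887 -0.0425] x [0.4404 0.4669] yawslope -0.062 xface 0.4410875229802394 rect [454.1 -66.5] [27.5 47.7] 4.3 ztop 0.11605950290506656 crad [ 0.424  -0.0978  0.4875 -0.0371]
tray ((642.6981201171875, 3.310699462890625), (68.14302825927734, 371.5667419433594), 2.6224398612976074) [0.0371 0.0448]
```

View pics/crop1.png

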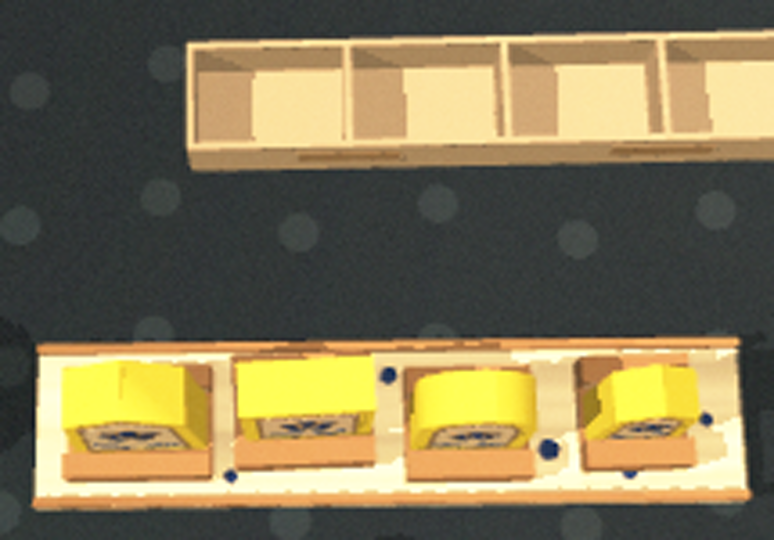

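The crop confirms the order from left to right: large gable, square, arch, small gable. The blue and red arches lie off the rack. I'll pack right to left, starting with the small gable.

>>> {"method": "arm_command", "body": {
  "targets": [
    [9.3, [2.5, -2.1, 0], -0.08],
    [9.3, [5, -4.2, 0], -0.16],
    [9.3, [7.5, -6.3, 0], -0.24],
    [9.3, [10, -8.4, 0], -0.32],
    [9.3, [12.5, -10.5, 0], -0.4],
    [9.3, [15, -12.6, 0], -0.48],
    [8, [17.5, -14.7, 0], -0.56],
    [7, [20, -16.7, 0], -0.64]
  ],
  "force": 20
}}

```text
time_s: 1.87
eef_pos: [0.3184, -0.291, 0.2188]
eef_rot: [0.0, 0.88, 0.475, 0.0]
ft_force: [1.1, -0.4, -1.0]
opening: 0.905
grasp_force: 0.0
```

```bash
cat >> h.py <<'E'
from scipy.spatial.transform import Rotation as Ro
def go(x,y,z,a=.05):
    s=robot.observe(); q=s["eef_rot"]; R=Ro.from_quat([q[1],q[2],q[3],q[0]]).as_matrix()
    d=R.T@(np.array([x,y,z])-s["eef_pos"])*100
    now=np.arctan2(R[1,1],R[0,1]); t=-((a-now+np.pi)%(2*np.pi)-np.pi)
    print("t",round(s["time_s"],2),"pos",np.round(s["eef_pos"],4),"yaw %.3f tilt %.3f"%(now,np.arccos(min(1,-R[2,2]))),"F",np.round(s["ft_force"],1),"open",round(s["opening"]*93,1),"grip",round(s["grasp_force"],1),"| shift cm",np.round(d,2),"turn %.3f"%t)
E
python3 -c "
from h import *
go(.453,-.066,.17)"
```

```text
t 1.87 pos [ 0.3184 -0.291   0.2188] yaw -0.581 tilt 0.000 F [ 1.1 -0.4 -1. ] open 84.2 grip 0.0 | shift cm [26.2  -1.11  4.87] turn -0.631
```

>>> {"method": "arm_command", "body": {
  "targets": [
    [7, [3.7, -0.2, 0.6], -0.09],
    [7, [7.4, -0.4, 1.2], -0.18],
    [7, [11.1, -0.5, 1.8], -0.27],
    [7, [14.8, -0.7, 2.4], -0.36],
    [7, [18.5, -0.8, 3.0], -0.45],
    [7, [22.2, -1, 3.8], -0.54],
    [7, [26.2, -1.1, 4.9], -0.63],
    [7, [26.2, -1.1, 4.9], -0.63]
  ]
}}

```text
time_s: 2.53
eef_pos: [0.4552, -0.0633, 0.1683]
eef_rot: [-0.001, 0.687, 0.726, 0.0]
ft_force: [-0.6, 0.6, 0.4]
opening: 0.755
grasp_force: 0.0
```

```bash
python3 - <<'E'
from h import *
np.set_printoptions(precision=4,suppress=True)
go(.453,-.066,.074)
c=viewer.capture("wrist");cv2.imwrite("pics/w1.png",c["img"])
print(c["R"].T@-c["t"])
P=cloud(c,np.ones((400,640),bool))
for nm,y0,y1 in(("SQ",.075,.16),("AR",-.01,.065),("GS",-.1,-.03)):
    Q=P[(P[:,1]>y0)&(P[:,1]<y1)&(P[:,0]>.40)&(P[:,0]<.50)&(P[:,2]>.075)&(P[:,2]<.145)]
    if len(Q)>20: print(nm,len(Q),np.percentile(Q,[1,99],0).ravel(),cv2.minAreaRect(Q[:,:2].astype(np.float32)*1000))
E
```

```text
t 2.53 pos [ 0.4552 -0.0633  0.1683] yaw 0.055 tilt 0.001 F [-0.6  0.6  0.4] open 70.2 grip 0.0 | shift cm [-0.27 -0.23  9.43] turn 0.005
[0.4516 0.0122 0.335 ]
AR 4571 [ 0.4347 -0.0029  0.105   0.4606  0.0558  0.1295] ((447.6325988769531, 26.550600051879883), (26.090272903442383, 61.344871520996094), 2.441607713699341)
GS 2421 [ 0.4421 -0.0877  0.0774  0.4683 -0.0434  0.1149] ((455.4021301269531, -65.89228820800781), (26.053882598876953, 44.99300003051758), 3.7377328872680664)
```

View pics/w1.png

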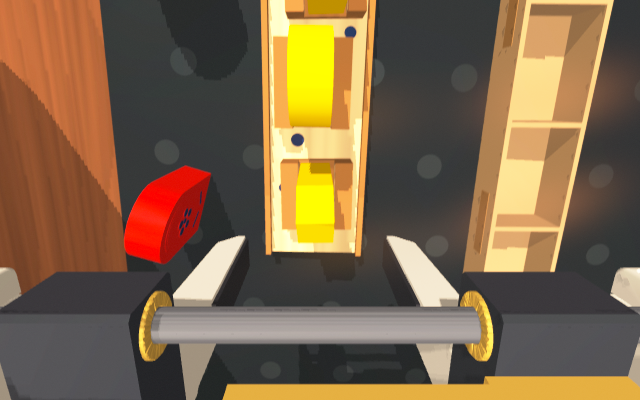

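The wrist view shows the small gable at (315,200) centred between the fingers, with the arch behind it at (310,75). Descending.

>>> {"method": "arm_command", "body": {
  "targets": [
    [7, [-0.2, 0, 0], 0],
    [7, [-0.2, 0, 2.5], 0],
    [7, [-0.2, 0, 5], 0],
    [7, [-0.2, 0, 7.5], 0],
    [7, [-0.2, 0, 9], 0],
    [7, [-0.2, 0, 9.4], 0],
    [7, [-0.2, 0, 9.4], 0],
    [7, [-0.2, 0, 9.4], 0]
  ]
}}

```text
time_s: 3.25
eef_pos: [0.4539, -0.0709, 0.0765]
eef_rot: [0.0, 0.692, 0.722, 0.0]
ft_force: [0.3, -0.4, -0.3]
opening: 0.753
grasp_force: 0.0
```

```bash
python3 -c "
from h import *
go(.455,-.066,.074)"
```

```text
t 3.25 pos [ 0.4539 -0.0709  0.0765] yaw 0.043 tilt 0.001 F [ 0.3 -0.4 -0.3] open 70.0 grip 0.0 | shift cm [0.48 0.13 0.25] turn -0.007
```

>>> {"method": "arm_command", "body": {
  "targets": [
    [7, [0.5, 0.1, 0.2], 0],
    [7, [0.5, 0.1, 0.2], 0],
    [5, [0.5, 0.1, 0.2], 0],
    [4, [0.5, 0.1, 0.2], 0],
    [3, [0.5, 0.1, 0.2], 0],
    [2, [0.5, 0.1, 0.2], 0],
    [2, [0.5, 0.1, 0.2], 0],
    [2, [0.5, 0.1, 0.2], 0]
  ],
  "force": 20
}}

```text
time_s: 3.92
eef_pos: [0.4544, -0.065, 0.0737]
eef_rot: [0.0, 0.691, 0.723, 0.0]
ft_force: [0.8, 0.5, 1.1]
opening: 0.372
grasp_force: 0.0
```

```bash
python3 -c "
from h import *
go(.6482,-.1339,.135,.045)"
```

```text
t 3.92 pos [ 0.4544 -0.065   0.0737] yaw 0.045 tilt 0.000 F [0.8 0.5 1.1] open 34.6 grip 0.0 | shift cm [-7.76 19.05 -6.13] turn -0.000
```

>>> {"method": "arm_command", "body": {
  "targets": [
    [2, [0, 0, 0], 0],
    [2, [0, 0, 0], 0],
    [2, [0, 0, 0], 0],
    [2, [0, 0, 0], 0],
    [2, [0, 0, -0.3], 0],
    [2, [0, 0, -1], 0],
    [2, [0, 0, -2], 0],
    [2, [0, 0, -3], 0]
  ]
}}

```text
time_s: 4.58
eef_pos: [0.4544, -0.065, 0.1047]
eef_rot: [0.0, 0.691, 0.723, 0.0]
ft_force: [-0.4, 0.4, -0.6]
opening: 0.28
grasp_force: 20.0
```

```bash
python3 -c "
from h import *
go(.6482,-.1339,.135,.045)"
```

```text
t 4.58 pos [ 0.4544 -0.065   0.1047] yaw 0.045 tilt 0.000 F [-0.4  0.4 -0.6] open 26.0 grip 20.0 | shift cm [-7.76 19.05 -3.03] turn -0.000
```

>>> {"method": "arm_command", "body": {
  "targets": [
    [2, [0, 0, -1.5], 0],
    [2, [-0.5, 1.5, -3], 0],
    [2, [-1.8, 4.5, -3], 0],
    [2, [-3.4, 8.3, -3], 0],
    [2, [-5, 12.2, -3], 0],
    [2, [-6.3, 15.5, -3], 0],
    [2, [-7.2, 17.8, -3], 0],
    [2, [-7.8, 19.1, -3], 0]
  ]
}}

```text
time_s: 5.25
eef_pos: [0.651, -0.1352, 0.1347]
eef_rot: [0.001, 0.691, 0.723, 0.0]
ft_force: [-0.9, -0.4, -1.0]
opening: 0.282
grasp_force: 20.0
```

>>> {"method": "arm_command", "body": {
  "targets": [
    [2, [0, 0, 0], 0],
    [2, [0, 0, 0], 0],
    [2, [0, 0, 0.5], 0],
    [2, [0, 0, 1.5], 0],
    [2, [0, 0, 2.5], 0],
    [2, [0, 0, 3], 0],
    [2, [0, 0, 3], 0],
    [2, [0, 0, 3], 0]
  ]
}}

```text
time_s: 5.92
eef_pos: [0.6484, -0.1342, 0.1032]
eef_rot: [-0.0, 0.691, 0.723, -0.0]
ft_force: [0.6, -0.8, -1.3]
opening: 0.281
grasp_force: 20.0
```

```bash
python3 - <<'E'
from h import *
np.set_printoptions(precision=4,suppress=True)
go(.6482,-.1339,.0525,.045)
c=viewer.capture("top");cv2.imwrite("pics/t2.png",c["img"][100:270,230:480].repeat(3,0).repeat(3,1))
c=viewer.capture("wrist");cv2.imwrite("pics/w2.png",c["img"])
P=cloud(c,np.ones((400,640),bool))
Q=P[(P[:,1]>-.2)&(P[:,1]<.25)&(P[:,0]>.56)&(P[:,0]<.72)&(P[:,2]>.036)&(P[:,2]<.046)]
print(len(Q),cv2.minAreaRect(Q[:,:2].astype(np.float32)*1000))
E
```

```text
t 5.92 pos [ 0.6484 -0.1342  0.1032] yaw 0.045 tilt 0.001 F [ 0.6 -0.8 -1.3] open 26.2 grip 20.0 | shift cm [ 0.03 -0.01  5.07] turn 0.000
4198 ((647.2688598632812, -76.88310241699219), (66.20836639404297, 153.6366424560547), 2.6752002239227295)
```

View pics/w2.png

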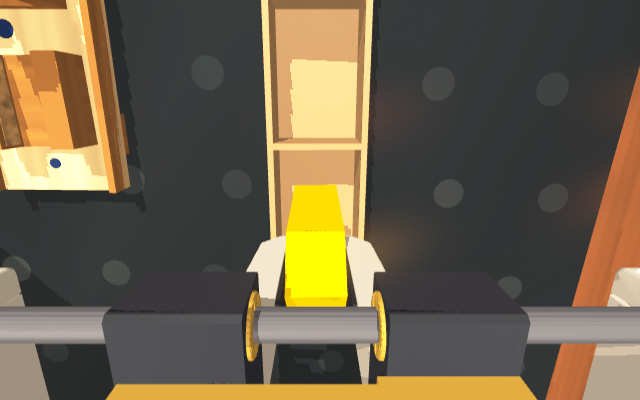

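The small gable hangs over the right-hand compartment, centred across the tray. Lowering it now, with one check before release.

>>> {"method": "arm_command", "body": {
  "targets": [
    [2, [0, 0.1, 1], 0],
    [2, [0, 0.1, 2.2], 0],
    [2, [0, 0.1, 3.4], 0],
    [2, [0, 0.1, 4.2], 0],
    [2, [0, 0.1, 4.7], 0],
    [2, [0, 0.1, 5.0], 0],
    [2, [0, 0.1, 5.0], 0],
    [2, [0, 0.1, 5.0], 0]
  ]
}}

```text
time_s: 6.68
eef_pos: [0.6498, -0.1343, 0.0538]
eef_rot: [0.0, 0.691, 0.723, 0.0]
ft_force: [-0.1, -0.3, -0.3]
opening: 0.279
grasp_force: 20.0
```

```bash
python3 -c "
from h import *
go(.6495,-.1339,.0522,.045)"
```

```text
t 6.68 pos [ 0.6498 -0.1343  0.0538] yaw 0.045 tilt 0.000 F [-0.1 -0.3 -0.3] open 26.0 grip 20.0 | shift cm [ 0.04 -0.03  0.16] turn 0.000
```

>>> {"method": "arm_command", "body": {
  "targets": [
    [2, [0, 0, 0.1], 0],
    [2, [0, 0, 0.2], 0],
    [2, [0, 0, 0.2], 0],
    [2.6, [0, 0, 0.2], 0],
    [3, [0, 0, 0.2], 0],
    [4, [0, 0, 0.2], 0],
    [5, [0, 0, 0.2], 0],
    [6, [0, 0, 0.2], 0]
  ]
}}

```text
time_s: 7.35
eef_pos: [0.6498, -0.1342, 0.0517]
eef_rot: [0.0, 0.691, 0.723, 0.0]
ft_force: [-0.8, -0.3, 0.3]
opening: 0.488
grasp_force: 0.0
```

>>> {"method": "arm_command", "body": {
  "targets": [
    [7, [0, 0, 0.2], 0],
    [7, [0, 0, -0.5], 0],
    [7, [0, 0, -2], 0],
    [7, [0, 0, -4.5], 0],
    [7, [0, 0, -7.5], 0],
    [7, [0, 0, -10], 0],
    [7, [0, 0, -11.5], 0],
    [7, [0, 0, -12], 0]
  ]
}}

```text
time_s: 8.02
eef_pos: [0.6508, -0.1345, 0.1752]
eef_rot: [0.002, 0.691, 0.723, 0.001]
ft_force: [-0.2, -0.6, 0.2]
opening: 0.749
grasp_force: 0.0
```

```bash
cat >> h.py <<'E'
def check(name,tag):
    c=viewer.capture(name);cv2.imwrite(f"pics/{tag}.png",c["img"]); P=cloud(c,np.ones((400,640),bool)); B=(P[:,1]>-.22)&(P[:,1]<.23)
    T=P[B&(P[:,0]>.56)&(P[:,0]<.72)]; Q=T[(T[:,2]>.036)&(T[:,2]<.046)]
    print("tray",np.round(sum(cv2.minAreaRect(Q[:,:2].astype(np.float32)*1000)[:2],()),1))
    S=T[T[:,2]>.06]
    for i,y in enumerate((-.134,-.042,.05,.142)):
        s=S[abs(S[:,1]-y)<.046]
        if len(s)>30: r=cv2.minAreaRect(s[:,:2].astype(np.float32)*1000); print("slot",i,np.round(r[0]+r[1],1),round(r[2],1),"top",round(np.percentile(s[:,2],99),4))
E
python3 - <<'E'
from h import *
go(.4475,.027,.17,.045)
check("top","t3")
E
```

```text
t 8.02 pos [ 0.6508 -0.1345  0.1752] yaw 0.045 tilt 0.005 F [-0.2 -0.6  0.2] open 69.7 grip 0.0 | shift cm [ 17.05 -19.58   0.41] turn 0.000
tray [642.5   5.4  68.9 367.1]
slot 0 [ 639.5 -134.8   91.6  160.1] 89.2 top 0.5369
slot 1 [622.  -68.7  41.3 125.2] 88.4 top 0.5425
```

>>> {"method": "arm_command", "body": {
  "targets": [
    [7, [1.2, -1.4, 0], 0],
    [7, [3.6, -4.2, 0], 0],
    [7, [6.3, -7.2, 0], 0],
    [7, [9, -10.3, 0], 0],
    [7, [11.7, -13.4, 0], 0],
    [7, [14.2, -16.3, 0], 0],
    [7, [16.2, -18.5, 0], 0],
    [7, [17.0, -19.5, 0], 0]
  ]
}}

```text
time_s: 8.73
eef_pos: [0.4439, 0.0285, 0.1707]
eef_rot: [-0.001, 0.691, 0.723, -0.001]
ft_force: [1.0, -0.4, 0.3]
opening: 0.751
grasp_force: 0.0
```

>>> {"method": "arm_command", "body": {
  "targets": [
    [7, [0, 0, 0], 0],
    [7, [0, 0, 1], 0],
    [7, [0, 0, 2.5], 0],
    [7, [0, 0, 4], 0],
    [7, [0, 0, 5], 0],
    [7, [0, 0, 5], 0],
    [7, [0, 0, 5], 0],
    [7, [0, 0, 5], 0]
  ]
}}

```text
time_s: 9.4
eef_pos: [0.4479, 0.0265, 0.1218]
eef_rot: [0.0, 0.691, 0.723, 0.0]
ft_force: [0.4, 0.6, -0.4]
opening: 0.752
grasp_force: 0.0
```

```bash
sed -i 's/S=T\[T\[:,2\]>.06\]/S=T[(T[:,2]>.06)\&(T[:,2]<.13)]/' h.py; python3 - <<'E'
from h import *
go(.4475,.027,.074,.045)
check("top","t4")
E
```

```text
t 9.4 pos [0.4479 0.0265 0.1218] yaw 0.045 tilt 0.000 F [ 0.4  0.6 -0.4] open 70.0 grip 0.0 | shift cm [ 0.05 -0.04  4.78] turn -0.000
tray [643.1   3.3  68.5 371.4]
slot 0 [ 649.1 -135.7   28.4   45.5] 4.7 top 0.0932
```

View pics/t4.png

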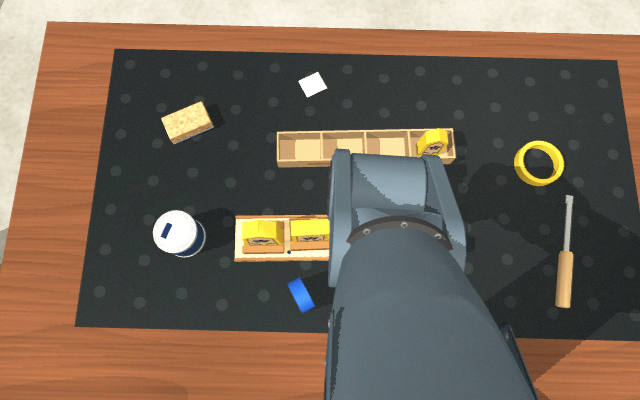

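The small gable stands upright in the right-hand compartment at (432,143), and the tray is unmoved. Next is the arch.

>>> {"method": "arm_command", "body": {
  "targets": [
    [7, [0, 0, 1.2], 0],
    [7, [0, 0, 2.8], 0],
    [7, [0, 0, 4.2], 0],
    [7, [0, 0, 4.8], 0],
    [7, [0, 0, 4.8], 0],
    [5, [0, 0, 4.8], 0],
    [4, [0, 0, 4.8], 0],
    [3, [0, 0, 4.8], 0]
  ]
}}

```text
time_s: 10.12
eef_pos: [0.4478, 0.0268, 0.0744]
eef_rot: [0.001, 0.691, 0.723, 0.0]
ft_force: [0.6, -1.2, 0.7]
opening: 0.584
grasp_force: 0.0
```

>>> {"method": "arm_command", "body": {
  "targets": [
    [2, [0, 0, 0], 0],
    [2, [0, 0, 0], 0],
    [2, [0, 0, 0], 0],
    [2, [0, 0, 0], 0],
    [2, [0, 0, 0], 0],
    [2, [0, 0, 0], 0],
    [2, [0, 0, 0], 0],
    [2, [0, 0, 0], 0]
  ]
}}

```text
time_s: 10.78
eef_pos: [0.4473, 0.0268, 0.0737]
eef_rot: [0.0, 0.691, 0.723, 0.0]
ft_force: [-1.8, -0.1, 3.2]
opening: 0.281
grasp_force: 20.0
```

```bash
python3 -c "
from h import *
go(.6455,-.042,.135,.045)"
```

```text
t 10.78 pos [0.4473 0.0268 0.0737] yaw 0.045 tilt 0.000 F [-1.8 -0.1  3.2] open 26.1 grip 20.0 | shift cm [-7.77 19.5  -6.13] turn 0.000
```

>>> {"method": "arm_command", "body": {
  "targets": [
    [2, [0, 0, -0.4], 0],
    [2, [0, 0, -1.4], 0],
    [2, [0, 0, -3], 0],
    [2, [0, 0, -4.6], 0],
    [2, [0, 0, -5.7], 0],
    [2, [0, 0.3, -6.1], 0],
    [2, [-0.5, 1.2, -6.1], 0],
    [2, [-1.2, 3, -6.1], 0]
  ]
}}

```text
time_s: 11.45
eef_pos: [0.4775, 0.0161, 0.1347]
eef_rot: [-0.0, 0.691, 0.723, -0.0]
ft_force: [0.5, 0.2, -1.4]
opening: 0.279
grasp_force: 20.0
```

>>> {"method": "arm_command", "body": {
  "targets": [
    [2, [-1.2, 3, 0], 0],
    [2, [-2.6, 6.5, 0], 0],
    [2, [-4, 10, 0], 0],
    [2, [-5.2, 13, 0], 0],
    [2, [-6.1, 15.3, 0], 0],
    [2, [-6.6, 16.5, 0], 0],
    [2, [-6.6, 16.5, 0], 0],
    [2, [-6.6, 16.5, 0.5], 0]
  ]
}}

```text
time_s: 12.12
eef_pos: [0.6458, -0.0427, 0.129]
eef_rot: [-0.0, 0.691, 0.723, -0.0]
ft_force: [-0.3, 0.4, -0.5]
opening: 0.28
grasp_force: 20.0
```

>>> {"method": "arm_command", "body": {
  "targets": [
    [2, [0, 0, 0.5], 0],
    [2, [0, 0, 2], 0],
    [2, [0, 0, 3.5], 0],
    [2, [0, 0, 5], 0],
    [2, [0, 0, 6], 0],
    [2, [0, 0, 6.3], 0],
    [2, [0, 0, 6.3], 0],
    [2, [0, 0, 6.3], 0]
  ]
}}

```text
time_s: 12.78
eef_pos: [0.6457, -0.0423, 0.0672]
eef_rot: [0.0, 0.691, 0.723, 0.0]
ft_force: [-0.4, -0.2, -1.5]
opening: 0.276
grasp_force: 20.0
```

```bash
python3 -c "
from h import *
go(.6455,-.042,.0518,.045)"
```

```text
t 12.78 pos [ 0.6457 -0.0423  0.0672] yaw 0.045 tilt 0.001 F [-0.4 -0.2 -1.5] open 25.7 grip 20.0 | shift cm [ 0.03 -0.02  1.54] turn 0.000
```

>>> {"method": "arm_command", "body": {
  "targets": [
    [2, [0, 0, 0.7], 0],
    [2, [0, 0, 1.2], 0],
    [2, [0, 0, 1.5], 0],
    [2, [0, 0, 1.5], 0],
    [2, [0, 0, 1.5], 0],
    [2.6, [0, 0, 1.5], 0],
    [3, [0, 0, 1.5], 0],
    [4, [0, 0, 1.5], 0]
  ]
}}

```text
time_s: 13.45
eef_pos: [0.6456, -0.0423, 0.0517]
eef_rot: [0.0, 0.691, 0.723, 0.0]
ft_force: [0.7, 0.8, 0.3]
opening: 0.358
grasp_force: 0.0
```

>>> {"method": "arm_command", "body": {
  "targets": [
    [5, [0, 0, 0], 0],
    [6, [0, 0, 0], 0],
    [7, [0, 0, 0], 0],
    [7, [0, 0, 0], 0],
    [7, [0, 0, -1], 0],
    [7, [0, 0, -3.5], 0],
    [7, [0, 0, -6.5], 0],
    [7, [0, 0, -9], 0]
  ]
}}

```text
time_s: 14.12
eef_pos: [0.6457, -0.0424, 0.144]
eef_rot: [0.0, 0.691, 0.723, 0.0]
ft_force: [-0.5, -1.3, 0.1]
opening: 0.747
grasp_force: 0.0
```

```bash
python3 -c "
from h import *
go(.452,.1165,.17,.045)"
```

```text
t 14.12 pos [ 0.6457 -0.0424  0.144 ] yaw 0.045 tilt 0.001 F [-0.5 -1.3  0.1] open 69.5 grip 0.0 | shift cm [ 16.74 -18.63  -2.62] turn -0.000
```

>>> {"method": "arm_command", "body": {
  "targets": [
    [7, [0, 0, -1.5], 0],
    [7, [1.5, -1.7, -2.6], 0],
    [7, [4.5, -5, -2.6], 0],
    [7, [7.5, -8.3, -2.6], 0],
    [7, [10.5, -11.7, -2.6], 0],
    [7, [13.3, -14.8, -2.6], 0],
    [7, [15.5, -17.3, -2.6], 0],
    [7, [16.7, -18.6, -2.6], 0]
  ]
}}

```text
time_s: 14.78
eef_pos: [0.4488, 0.1179, 0.1682]
eef_rot: [-0.0, 0.691, 0.723, -0.0]
ft_force: [0.8, -0.1, -0.0]
opening: 0.753
grasp_force: 0.0
```

>>> {"method": "arm_command", "body": {
  "targets": [
    [7, [0, 0, 0], 0],
    [7, [0, 0, 0], 0],
    [7, [0, 0, 0], 0],
    [7, [0, 0, 1], 0],
    [7, [0, 0, 2], 0],
    [7, [0, 0, 2], 0],
    [7, [0, 0, 2], 0],
    [7, [0, 0, 2], 0]
  ]
}}

```text
time_s: 15.45
eef_pos: [0.4523, 0.1159, 0.1473]
eef_rot: [-0.0, 0.691, 0.723, -0.0]
ft_force: [0.3, 0.0, 0.3]
opening: 0.753
grasp_force: 0.0
```

```bash
python3 - <<'E'
from h import *
np.set_printoptions(precision=4,suppress=True)
check("top","t5")
c=viewer.capture("wrist");P=cloud(c,np.ones((400,640),bool))
for nm,y0,y1 in(("GL",.165,.26),("SQ",.075,.16)):
    Q=P[(P[:,1]>y0)&(P[:,1]<y1)&(P[:,0]>.40)&(P[:,0]<.50)&(P[:,2]>.09)&(P[:,2]<.148)]
    if len(Q)>20: print(nm,len(Q),cv2.minAreaRect(Q[:,:2].astype(np.float32)*1000),np.percentile(Q[:,2],99))
go(.453,.1165,.074,.05)
E
```

```text
tray [642.5   3.4  68.4 370.5]
slot 0 [ 648.9 -135.2   28.2   45.6] 3.5 top 0.093
slot 1 [644.2 -42.1  28.5  62.6] 1.5 top 0.1082
GL 7313 ((444.4116516113281, 208.59600830078125), (30.20600700378418, 62.57583999633789), 2.9098141193389893) 0.1388400008220355
SQ 5081 ((453.3157653808594, 116.14169311523438), (66.62594604492188, 70.53218841552734), 46.49076843261719) 0.11414190525779386
t 15.55 pos [0.4524 0.116  0.1477] yaw 0.045 tilt 0.000 F [-0.4  0.  -0.5] open 69.7 grip 0.0 | shift cm [0.05 0.06 7.37] turn -0.005
```

>>> {"method": "arm_command", "body": {
  "targets": [
    [7, [0, 0.1, 1.5], 0],
    [7, [0, 0.1, 3.5], 0],
    [7, [0, 0.1, 5.5], 0],
    [7, [0, 0.1, 7], 0],
    [7, [0, 0.1, 7.4], 0],
    [7, [0, 0.1, 7.4], 0],
    [5, [0, 0.1, 7.4], 0],
    [4, [0, 0.1, 7.4], 0]
  ]
}}

```text
time_s: 16.22
eef_pos: [0.4539, 0.1163, 0.0746]
eef_rot: [0.0, 0.691, 0.723, 0.001]
ft_force: [-1.0, 0.2, 0.6]
opening: 0.657
grasp_force: 0.0
```

>>> {"method": "arm_command", "body": {
  "targets": [
    [2, [0, 0, 0], 0],
    [2, [0, 0, 0], 0],
    [2, [0, 0, 0], 0],
    [2, [0, 0, 0], 0],
    [2, [0, 0, 0], 0],
    [2, [0, 0, 0], 0],
    [2, [0, 0, 0], 0],
    [2, [0, 0, 0], 0]
  ]
}}

```text
time_s: 16.88
eef_pos: [0.4533, 0.1162, 0.0738]
eef_rot: [0.0, 0.691, 0.723, 0.0]
ft_force: [-1.1, 0.3, 3.8]
opening: 0.3
grasp_force: 19.8
```

```bash
python3 -c "
from h import *
go(.6412,.050,.135,.045)"
```

```text
t 16.88 pos [0.4533 0.1162 0.0738] yaw 0.045 tilt 0.000 F [-1.1  0.3  3.8] open 27.9 grip 19.8 | shift cm [-7.46 18.48 -6.12] turn -0.000
```

>>> {"method": "arm_command", "body": {
  "targets": [
    [2, [0, 0, -0.4], 0],
    [2, [0, 0, -1.4], 0],
    [2, [0, 0, -3], 0],
    [2, [0, 0, -4.6], 0],
    [2, [0, 0, -5.7], 0],
    [2, [0, 0.3, -6.1], 0],
    [2, [-0.5, 1.2, -6.1], 0],
    [2, [-1.2, 3, -6.1], 0]
  ]
}}

```text
time_s: 17.55
eef_pos: [0.4835, 0.1055, 0.1347]
eef_rot: [-0.0, 0.691, 0.723, -0.0]
ft_force: [0.1, 0.7, -1.4]
opening: 0.3
grasp_force: 19.8
```

>>> {"method": "arm_command", "body": {
  "targets": [
    [2, [-1.2, 3, 0], 0],
    [2, [-2.6, 6.4, 0], 0],
    [2, [-3.9, 9.6, 0], 0],
    [2, [-5, 12.4, 0], 0],
    [2, [-5.8, 14.4, 0], 0],
    [2, [-6.3, 15.5, 0], 0],
    [2, [-6.3, 15.5, 0], 0],
    [2, [-6.3, 15.5, 0.5], 0]
  ]
}}

```text
time_s: 18.22
eef_pos: [0.6417, 0.0491, 0.1291]
eef_rot: [-0.0, 0.691, 0.723, -0.0]
ft_force: [-0.3, 0.3, -1.1]
opening: 0.305
grasp_force: 19.8
```

>>> {"method": "arm_command", "body": {
  "targets": [
    [2, [0, 0, 0.5], 0],
    [2, [0, 0, 2], 0],
    [2, [0, 0, 3.5], 0],
    [2, [0, 0, 5], 0],
    [2, [0, 0, 6], 0],
    [2, [0, 0, 6.3], 0],
    [2, [0, 0, 6.3], 0],
    [2, [0, 0, 6.3], 0]
  ]
}}

```text
time_s: 18.88
eef_pos: [0.6415, 0.0497, 0.0671]
eef_rot: [0.0, 0.691, 0.723, 0.0]
ft_force: [0.1, -0.4, -1.0]
opening: 0.303
grasp_force: 19.8
```

```bash
python3 -c "
from h import *
go(.6412,.050,.0518,.045)"
```

```text
t 18.88 pos [0.6415 0.0497 0.0671] yaw 0.045 tilt 0.000 F [ 0.1 -0.4 -1. ] open 28.2 grip 19.8 | shift cm [ 0.03 -0.03  1.53] turn 0.000
```

>>> {"method": "arm_command", "body": {
  "targets": [
    [2, [0, 0, 0.7], 0],
    [2, [0, 0, 1.2], 0],
    [2, [0, 0, 1.5], 0],
    [2, [0, 0, 1.5], 0],
    [2, [0, 0, 1.5], 0],
    [2.8, [0, 0, 1.5], 0],
    [3.2, [0, 0, 1.5], 0],
    [4, [0, 0, 1.5], 0]
  ]
}}

```text
time_s: 19.55
eef_pos: [0.6415, 0.0496, 0.0517]
eef_rot: [0.0, 0.691, 0.723, 0.0]
ft_force: [0.2, 0.1, -0.5]
opening: 0.375
grasp_force: 0.0
```

>>> {"method": "arm_command", "body": {
  "targets": [
    [5, [0, 0, 0], 0],
    [6, [0, 0, 0], 0],
    [7, [0, 0, 0], 0],
    [7, [0, 0, 0], 0],
    [7, [0, 0, -1], 0],
    [7, [0, 0, -3.5], 0],
    [7, [0, 0, -6.5], 0],
    [7, [0, 0, -9], 0]
  ]
}}

```text
time_s: 20.22
eef_pos: [0.6416, 0.0496, 0.144]
eef_rot: [0.0, 0.691, 0.723, 0.0]
ft_force: [-0.1, -0.5, 0.5]
opening: 0.755
grasp_force: 0.0
```

```bash
python3 -c "
from h import *
go(.444,.2085,.17,.045)"
```

```text
t 20.22 pos [0.6416 0.0496 0.144 ] yaw 0.045 tilt 0.001 F [-0.1 -0.5  0.5] open 70.2 grip 0.0 | shift cm [ 16.76 -19.02  -2.61] turn 0.000
```

>>> {"method": "arm_command", "body": {
  "targets": [
    [7, [0, 0, -1.5], 0],
    [7, [1.5, -1.7, -2.6], 0],
    [7, [4.5, -5.1, -2.6], 0],
    [7, [7.5, -8.5, -2.6], 0],
    [7, [10.5, -12, -2.6], 0],
    [7, [13.3, -15.1, -2.6], 0],
    [7, [15.5, -17.6, -2.6], 0],
    [7, [16.8, -19, -2.6], 0]
  ]
}}

```text
time_s: 20.88
eef_pos: [0.441, 0.2105, 0.1684]
eef_rot: [-0.0, 0.691, 0.723, 0.0]
ft_force: [0.8, 0.2, 0.2]
opening: 0.75
grasp_force: 0.0
```

>>> {"method": "arm_command", "body": {
  "targets": [
    [7, [0, 0, 0], 0],
    [7, [0, 0, 0], 0],
    [7, [0, 0, 0], 0],
    [7, [0, 0, 1], 0],
    [7, [0, 0, 2], 0],
    [7, [0, 0, 2], 0],
    [7, [0, 0, 2], 0],
    [7, [0, 0, 2], 0]
  ]
}}

```text
time_s: 21.55
eef_pos: [0.4442, 0.2086, 0.1473]
eef_rot: [-0.0, 0.691, 0.723, -0.0]
ft_force: [1.0, 0.1, 0.4]
opening: 0.752
grasp_force: 0.0
```

```bash
python3 - <<'E'
from h import *
check("top","t6")
go(.444,.2085,.075,.045)
E
```

```text
tray [642.5   3.4  68.8 370.4]
slot 0 [ 648.7 -135.2   28.3   45.7] 1.1 top 0.0933
slot 1 [644.7 -41.8  29.2  61.4] 3.6 top 0.1084
slot 2 [640.4  49.1  30.6  70.3] 4.7 top 0.0934
t 21.6 pos [0.4443 0.2087 0.1476] yaw 0.045 tilt 0.000 F [-0.5 -0.4  0.2] open 70.2 grip 0.0 | shift cm [-0.02 -0.03  7.26] turn -0.000
```

>>> {"method": "arm_command", "body": {
  "targets": [
    [7, [0, 0, 1.5], 0],
    [7, [0, 0, 3.5], 0],
    [7, [0, 0, 5.5], 0],
    [7, [0, 0, 7], 0],
    [7, [0, 0, 7.4], 0],
    [7, [0, 0, 7.4], 0],
    [5, [0, 0, 7.4], 0],
    [4, [0, 0, 7.4], 0]
  ]
}}

```text
time_s: 22.27
eef_pos: [0.4447, 0.2091, 0.0747]
eef_rot: [0.0, 0.691, 0.723, 0.001]
ft_force: [-0.3, -0.0, 0.3]
opening: 0.656
grasp_force: 0.0
```

>>> {"method": "arm_command", "body": {
  "targets": [
    [2, [0, 0, 0], 0],
    [2, [0, 0, 0], 0],
    [2, [0, 0, 0], 0],
    [2, [0, 0, 0], 0],
    [2, [0, 0, 0], 0],
    [2, [0, 0, 0], 0],
    [2, [0, 0, 0], 0],
    [2, [0, 0, 0], 0]
  ]
}}

```text
time_s: 22.93
eef_pos: [0.4441, 0.2089, 0.0738]
eef_rot: [0.0, 0.691, 0.723, 0.0]
ft_force: [-0.9, -0.6, 3.8]
opening: 0.319
grasp_force: 20.0
```

```bash
python3 -c "
from h import *
go(.6372,.1415,.135,.045)"
```

```text
t 22.93 pos [0.4441 0.2089 0.0738] yaw 0.045 tilt 0.000 F [-0.9 -0.6  3.8] open 29.7 grip 20.0 | shift cm [-7.6  18.99 -6.12] turn -0.000
```

>>> {"method": "arm_command", "body": {
  "targets": [
    [2, [0, 0, -0.4], 0],
    [2, [0, 0, -1.4], 0],
    [2, [0, 0, -3], 0],
    [2, [0, 0, -4.6], 0],
    [2, [0, 0, -5.7], 0],
    [2, [0, 0.3, -6.1], 0],
    [2, [-0.5, 1.2, -6.1], 0],
    [2, [-1.2, 3, -6.1], 0]
  ]
}}

```text
time_s: 23.6
eef_pos: [0.4742, 0.1981, 0.1346]
eef_rot: [-0.0, 0.691, 0.723, -0.0]
ft_force: [1.0, 0.0, -1.6]
opening: 0.323
grasp_force: 20.0
```

>>> {"method": "arm_command", "body": {
  "targets": [
    [2, [-1.2, 3, 0], 0],
    [2, [-2.6, 6.5, 0], 0],
    [2, [-4, 9.9, 0], 0],
    [2, [-5.1, 12.8, 0], 0],
    [2, [-5.9, 14.9, 0], 0],
    [2, [-6.4, 16, 0], 0],
    [2, [-6.4, 16, 0], 0],
    [2, [-6.4, 16, 0.5], 0]
  ]
}}

```text
time_s: 24.27
eef_pos: [0.6376, 0.1409, 0.1291]
eef_rot: [-0.0, 0.691, 0.723, -0.0]
ft_force: [-1.1, 1.2, -1.8]
opening: 0.323
grasp_force: 20.0
```

>>> {"method": "arm_command", "body": {
  "targets": [
    [2, [0, 0, 0.5], 0],
    [2, [0, 0, 2], 0],
    [2, [0, 0, 3.5], 0],
    [2, [0, 0, 5], 0],
    [2, [0, 0, 6], 0],
    [2, [0, 0, 6.3], 0],
    [2, [0, 0, 6.3], 0],
    [2, [0, 0, 6.3], 0]
  ]
}}

```text
time_s: 24.93
eef_pos: [0.6373, 0.1417, 0.0671]
eef_rot: [0.0, 0.691, 0.723, 0.0]
ft_force: [-0.2, -0.5, -1.7]
opening: 0.318
grasp_force: 20.0
```

```bash
python3 -c "
from h import *
go(.6372,.1415,.0518,.045)"
```

```text
t 24.93 pos [0.6373 0.1417 0.0671] yaw 0.045 tilt 0.000 F [-0.2 -0.5 -1.7] open 29.6 grip 20.0 | shift cm [-0.02 -0.02  1.53] turn 0.000
```

>>> {"method": "arm_command", "body": {
  "targets": [
    [2, [0, 0, 0.7], 0],
    [2, [0, 0, 1.2], 0],
    [2, [0, 0, 1.5], 0],
    [2, [0, 0, 1.5], 0],
    [2, [0, 0, 1.5], 0],
    [3, [0, 0, 1.5], 0],
    [3.4, [0, 0, 1.5], 0],
    [4, [0, 0, 1.5], 0]
  ]
}}

```text
time_s: 25.6
eef_pos: [0.6374, 0.1415, 0.0517]
eef_rot: [0.0, 0.691, 0.723, 0.0]
ft_force: [0.5, 0.2, 0.9]
opening: 0.395
grasp_force: 0.0
```

>>> {"method": "arm_command", "body": {
  "targets": [
    [5, [0, 0, 0], 0],
    [6, [0, 0, 0], 0],
    [7, [0, 0, 0], 0],
    [7, [0, 0, 0], 0],
    [7, [0, 0, -1], 0],
    [7, [0, 0, -3.5], 0],
    [7, [0, 0, -6.5], 0],
    [7, [0, 0, -9], 0]
  ]
}}

```text
time_s: 26.27
eef_pos: [0.6374, 0.1415, 0.1441]
eef_rot: [0.0, 0.691, 0.723, 0.0]
ft_force: [-0.3, 0.2, 0.3]
opening: 0.752
grasp_force: 0.0
```

>>> {"method": "arm_command", "body": {
  "targets": [
    [7, [0, 0, -2], 0],
    [7, [0, -1.5, -3], 0],
    [7, [0, -4.5, -3], 0],
    [7, [0, -8, -3], 0],
    [7, [0, -12, -3], 0],
    [7, [0, -15.5, -3], 0],
    [7, [0, -18, -3], 0],
    [7, [0, -19, -3], 0]
  ]
}}

```text
time_s: 26.93
eef_pos: [0.4447, 0.1328, 0.1723]
eef_rot: [-0.0, 0.691, 0.723, -0.0]
ft_force: [0.4, 0.4, -0.7]
opening: 0.752
grasp_force: 0.0
```

>>> {"method": "arm_command", "body": {
  "targets": [
    [7, [0, 0, 0], 0],
    [7, [0, 0, 0], 0],
    [7, [0, 0, 0], 0],
    [7, [0, 0, 0], 0],
    [7, [0, 0, 0], 0],
    [7, [0, 0, 0], 0],
    [7, [0, 0, 0], 0],
    [7, [0, 0, 0], 0]
  ]
}}

```text
time_s: 27.6
eef_pos: [0.4476, 0.1329, 0.1715]
eef_rot: [-0.0, 0.691, 0.723, -0.0]
ft_force: [-0.7, 0.2, -1.3]
opening: 0.753
grasp_force: 0.0
```

```bash
python3 - <<'E'
from h import *
check("top","t7")
check("side","s7")
go(.444,.2085,.17,.045)
E
```

```text
tray [642.3   3.2  67.5 370.8]
slot 0 [ 648.6 -135.6   27.7   45.8] 2.5 top 0.0936
slot 1 [644.5 -42.1  28.5  62.2] 1.7 top 0.1081
slot 2 [641.2  31.2  30.6  35. ] 6.6 top 0.0934
slot 3 [641.4 140.1  21.9  61.7] 2.4 top 0.1175
tray [640.3  23.5  67.3 337.2]
slot 1 [643.  -34.6  28.2  50.2] 1.5 top 0.1063
slot 2 [639.4  49.4  29.7  73.8] 3.8 top 0.0915
slot 3 [635.2 141.9  32.3  67.8] 4.0 top 0.115
t 27.7 pos [0.4475 0.1329 0.1716] yaw 0.045 tilt 0.000 F [-1.2  0.6 -1. ] open 69.8 grip 0.0 | shift cm [ 7.57 -0.01  0.16] turn -0.000
```

View pics/s7.png

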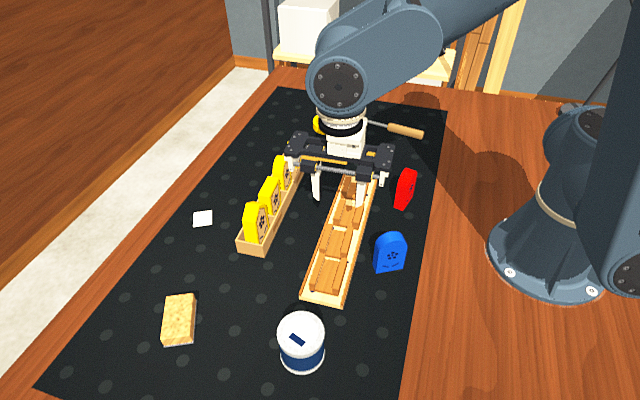

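The signs stand upright in the tray (from (255,222) to (285,170)) with correct top heights. The rack is empty, the tin hasn't moved, and the gripper is clear. Handing in.

```bash
python3 -c "
from h import *
print(robot.sign_off())"
```

```text
the job is handed in; nothing more can be done
None
```

I packed all four signs upright in the tray in rack order (large gable, square, arch, small gable from left to right) and handed the job in at about 28 s; the tray and paint tin had not moved in my last pictures, and no verdict was returned.

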